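# Gauge a backgammon checker and hold the sprung mirror cover at the mark

### The job

Slide the brass jaw of the checker gauge shut on the tortoiseshell checker until it presses the checker firmly against the steel anvil, and leave the jaw shut on it. Then lift the gauge's sprung cover, which has a crossbar to take it by, to the angle shown by the red pointer, and finish while still holding it there, so that the maker can read the scale in the mirror under the cover. Leave the red pointer, the dice cup, the two brass corners and the block plane where they are.

Things in the scene. Friction and masses are not known exactly. Their poses are not given: they have to be found in the camera images.
- gauge: Fixed checker gauge: dark wooden base 225 (x) x 235 (y) x 15 mm; origin centre of underside. Caliper bed along own y at own x -75 mm, bed top 20 mm above bench; steel anvil face at own y +60, top at 38. Readout box (own x -10..90, y -45..85, rim 59 mm high) under the cover. Brass quadrant with the red pointer at own x 97..114, up to 170 mm high.
- jaw (a joint): Travel (m) of the brass sliding jaw along the gauge's own +y, towards the anvil: 0 = fully back; about 0.040 = shut on the checker against the anvil. It drags with about 2 N and stays where it is left. Pushing the jaw with 6 to 15 N once it is shut is right; keep pushing for half a second (at least 3 N must reach the checker).
- jaw_grip (a point): Middle of the upright brass thumb post of the sliding jaw, 64 mm above the bench, 45 mm behind the jaw's face. The post is 20 mm (gauge x) by 16 mm (gauge y) and reaches from 34 to 80 mm above the bench; the jaw's low block around it is 34 mm high.
- jaw_face (a point): Middle of the jaw's flat clamping face (30 mm wide, 13 mm high), 27.5 mm above the bench; the face looks along the gauge's own +y.
- checker_center (a point): Centre of the loose tortoiseshell-brown checker, a disc 34 mm across and 11 mm thick, 15 g, lying flat on the caliper bed between jaw and anvil, its centre 25.5 mm above the bench.
- cover (a joint): Opening angle (rad) of the pale wooden sprung cover, 104 x 130 x 8 mm: 0 = shut, level; grows as the crossbar side rises; stop at 1.4. A spring always pulls it shut: lifting at the crossbar takes about 3 N when shut, 4 to 6 N near the marks. It snaps shut if let go.
- cover_bar (a point): Centre of the dark wooden crossbar at the cover's free edge: round bar 14 mm thick, 30 mm long along the gauge's own x, on an 8 mm stem 32 mm out from the edge; 64 mm above the bench when shut, only the base plate (top 15 mm) beneath. Gripped on its two end faces it swivels as the cover swings. Own y points to the hinge.
- cover_hinge (a point): Point on the cover's hinge axis at the middle of its width, 64 mm above the bench. The axis runs along the gauge's own x; the crossbar lies 162 mm from it, towards the gauge's own -y when shut, and moves up and over towards +y on an arc.
- pointer (a joint): Angle (rad) of the red pointer on the brass quadrant, about the same axis line and in the same sense as the cover: the cover is at the mark when its angle equals this one. Set between about 0.42 and 0.80; must not be moved.
- pointer_tip (a point): Centre of the red block (12 x 14 x 12 mm) at the tip of the red pointer, 118 mm from the hinge axis, beyond the cover's end (68 mm along the gauge's own +x from the middle of the cover). Own y points from the tip to the hinge axis.
- dice_cup: Bystander: loose olive wood dice cup, 72 mm across, 88 mm high; origin at the centre of its underside.
- block_plane: Bystander: loose small steel block plane, 150 x 42 mm, about 45 mm high; origin at the centre of its sole, long along own x.
- corner_a: Bystander: loose brass corner protector, 34 x 34 x 25 mm; origin at the centre of its underside.
- corner_b: Bystander: the second brass corner protector, the same size; origin at the centre of its underside.
There are look-alikes about, which are no part of the job. Leave any white look-alike of the part that bears checker_center alone.

How it is judged (in metres and radians):
On the way, in this order (a step that is already met when the one before it is completed fails the run):
1. the jaw is shut on the checker and presses it against the anvil with more than 3 N (contact force between jaw and checker above 3 N and value of joint jaw between 0.037 and 0.043 m and distance between checker_center and jaw_face below 0.023 m), for 0.3 s.
2. the cover is held at the red pointer's angle (angle between the y axis of cover_bar and the y axis of pointer_tip, either way round below 0.07 rad and contact force between the fingers and cover above 1 N), for 0.5 s.
At the end, for the whole second after the job is handed in: The gripper still holds the cover, steady, within 0.07 rad (4 degrees) of the red pointer's angle, against its spring; the jaw still stands shut on the checker within 3 mm (joint 0.037 to 0.043), with the checker between jaw and anvil (all of step 2 and value of joint cover above 0.3 rad and velocity of joint cover between -0.1 and 0.1 rad/s and value of joint jaw between 0.037 and 0.043 m and distance between checker_center and jaw_face below 0.023 m); the arm keeps its last pose, push and grip.
It fails at once if the red pointer is moved by more than 8 mm at its tip (distance of pointer_tip from where it was at the start of the episode above 0.008 m).
It fails at once if the dice cup is moved by more than 15 mm (distance of dice_cup from where it was at the start of the episode above 0.015 m).
It fails at once if the block plane is moved by more than 15 mm (distance of block_plane from where it was at the start of the episode above 0.015 m).
It fails at once if the first brass corner is moved by more than 15 mm (distance of corner_a from where it was at the start of the episode above 0.015 m).
It fails at once if the second brass corner is moved by more than 15 mm (distance of corner_b from where it was at the start of the episode above 0.015 m).
It also fails if it takes over 51 s, if anything falls off the work surface, if the arm or the gripper's body presses on something with over 40 N, if the wrist force passes 120 N, or if a joint passes its speed limit or range.

### The arm

A 7-joint arm with a two-finger parallel gripper is mounted at the origin on the work surface. World frame = base frame: x ahead of the robot, y to its left, z up, the work surface at z = 0. Lengths are in mm, angles in rad, forces in N, time in s.
With the tool pointing down it reaches from about 350 to 900 mm from the base axis. Payload 19.9 kg.
Tool frame: the origin (TCP) lies at the very end of the fingers, on their centre line; the grasp point (between the pads) lies 19 mm behind it; z points along the fingers, y is the line along which they close (so a half turn about z gives the same grasp; the last joint's range is limited). The gripper opens to 85 mm and grips with 20 to 120 N. Pads are 22 mm wide; open, the fingers measure 114 mm over their backs; the gripper's body (76 mm by 85 mm) begins 54 mm behind the grasp point. The pads swing forward as they close: fully open they stand 13 mm farther back than shut.
Start: joints at [1.129, 0.417, -0.01, 1.614, 0.005, 1.111, -0.053], TCP at [243.84, -575.451, 231.26] pointing down, gripper open.
Joint ranges: [-2.81, 2.81], [-0.39, 2.02], [-1.27, 1.25], [0.06, 2.57], [-1.19, 4.33], [0.19, 2], [-2.82, 2.82]. Speed limits (rad/s): [1.89, 1.89, 2.39, 2.39, 3.01, 3.01, 3.01].

### API

Orientations are given as a rotation vector (axis times angle).
In Python, from cell import read_state, grab_frame, camera_info, sign_off, recognise, regions_of gives the robot as it stands.
- The arm moves only by the tool carry_out, never from a script. Its argument "steps" is a list of rows, each an object with "translation": the shift along the world's x, y, z scaled (see below), a list of three; "dr": the turn, a rotation vector about the world's x, y, z scaled (see below), a list of three; "fingers": the gripper's target within -1 to 1 (shut at 1, half-way at 0, fully open at -1). In form: [{"translation": [x, y, z], "dr": [rx, ry, rz], "fingers": fingers}, ...]. A call has 1 to 8 rows; each row shifts and turns the commanded pose from where the row before left it; what a row does not reach is not made up. The controller multiplies each number of a shift by 0.04 m and each number of a turn by 4 degrees. A row lasts 1/8 s, in which the tool goes at most 62.5 mm and 10.7 degrees, less where a joint would pass 70% of its speed; a pose out of reach is approached as far as the arm can. A call with a number of a shift or a turn outside -1 to 1 is refused whole. A call with a gripper value outside its range is refused whole. The fingers move at their own pace and stop on an object; the grip force is fixed at half the most. Time passes only in rows, so rows that do not move let the fingers close. It gives the time, the measured TCP pose, the force, the opening and the grip force at its end, in the units of the state.
- read_state(): the state, without advancing time (a new reading comes with each control period).
- grab_frame(name): name is "side" or "top"; returns (picture, depth): 480x640x3 uint8, red, green, blue; 480x640 float32, mm along the optical axis (not along the pixel's ray), 0 where there is no reading.
- camera_info(name): a dict with "mtx" (3x3 intrinsics, pixels), "rvec" (rotation vector, rad) and "tvec" (3), from world to camera coordinates, as OpenCV has them. Camera axes: x right, y down, z forward; pixel columns grow to the right and rows downward; lengths in mm; the calibration is good to about 2 mm. A picture is of the moment at which its call begins. camera_info takes no time and is no camera call.
- sign_off(): hands the job in; it is judged then, once.
Trained networks look in the newest picture that a camera, given by its name, has taken for a name from the list of things; names that differ only in an ending like _2 or _b are one class to them, and where a whole thing is asked for, a point or a joint stands for the part that bears it (a point fixed in the world has none). Each returns a list of dicts, best first, with "confidence" (0 to 1); they miss things now and then, are a little off and sometimes report something else, mostly with a low value. They report only what shows in the picture. A call takes as long as a camera call. They do not tell look-alikes from the thing itself.
- recognise(camera, thing): "extent" ([left, top, right, bottom] in pixels, round what is visible of it).
- regions_of(camera, thing): "pixels" (480x640 bool, what is visible of it) and "extent" ([left, top, right, bottom] in pixels, round what is visible of it).
The state is a dict: "time_s": time; "joint_pos": joint angles; "qd": joint speeds; "tau": joint torques, N m; "eef_pos": TCP position; "eef_rot": TCP orientation; "ft_force": force on the tool from outside, world axes, zero at the start; "wrist_torque": the same for the moment, N m; "opening": finger opening in mm; "grasp_force": force on a finger pad.
Only numpy, scipy, OpenCV 4.12 (cv2) and the standard library are available. Lean on these libraries where they do the work, as an engineer would, in place of code of your own. Each camera call takes 0.05 s, during which the arm holds its last target. There are 200 camera calls.

## Working session

There is one attempt and no reset: what is moved stays moved. The work goes in short steps, Python scripts to look and compute and a tool call to move; the robot and the scene stay as the last step left them, time stands still between calls to the robot, and variables do not carry over. Pictures are saved under pics/ and viewed, at most 10 in all, crops included, and the job is handed in when it is done.

Besides the shell and the picture viewer there is one more tool, called after "Request:" by a JSON object that holds its "method" and its "body", one argument or row to a line. carry_out: Moves the arm, as the interface text tells. Shifts and turns lie within -1 to 1; 1 stands for 0.04 m of shift or 4 degrees of turn. Its arguments: {"type":"object","properties":{"steps":{"type":"array","items":{"type":"object","properties":{"translation":{"type":"array","items":{"type":"number"}},"dr":{"type":"array","items":{"type":"number"}},"fingers":{"type":"number"}}}}},"required":["steps"]}

```bash
mkdir -p pics; cat > h.py <<'E'
import numpy as np, cv2
from cell import *
def cam(n):
    c=camera_info(n); K=np.array(c["mtx"],float); R=cv2.Rodrigues(np.array(c["rvec"],float))[0]; t=np.array(c["tvec"],float).ravel(); return K,R,t
def cloud(n,d):
    K,R,t=cam(n); v,u=np.mgrid[:480,:640]
    p=np.stack([(u-K[0,2])/K[0,0]*d,(v-K[1,2])/K[1,1]*d,d],-1)
    return (p-t)@R   # world
def proj(n,P):
    K,R,t=cam(n); q=np.atleast_2d(P)@R.T+t; q=q@K.T; return q[:,:2]/q[:,2:]
def save(f,rgb): cv2.imwrite(f,rgb[:,:,::-1])
E
python3 - <<'E'
from h import *
a,d=grab_frame("top"); save("pics/top.png",a); np.savez("top.npz",a=a,d=d)
b,e=grab_frame("side"); save("pics/side.png",b); np.savez("side.npz",a=b,d=e)
for c in("top","side"):
  K,R,t=cam(c); print(c,K[0,0],-R.T@t)
  W=cloud(c,d if c=="top" else e)
  for n in("gauge","jaw","cover","cover_bar","pointer_tip","checker_center","dice_cup","block_plane","corner_a"):
    for r in regions_of(c,n)[:3]:
      m=r["pixels"]; p=W[m]; print(n,round(r["confidence"],2),np.round(r["extent"]),np.round(np.median(p,0)),np.round(p.min(0)),np.round(p.max(0)))
E
```

```text
top 546.3763581509711 [516.81463043  21.22558277 929.75838146]
gauge 0.64 [242. 167. 415. 336.] [604.   7.  17.] [ 466. -140.   -5.] [754. 145. 930.]
gauge 0.32 [308. 131. 328. 155.] [791.  12.   3.] [768.  -7.  -2.] [807.  30.  27.]
jaw 0.69 [345. 270. 386. 299.] [543. -57.  34.] [517. -90.  17.] [566.  21. 930.]
cover 0.67 [259. 186. 369. 270.] [639.  33.  67.] [517. -70.  12.] [709. 112. 930.]
cover_bar 0.91 [259. 180. 371. 268.] [638.  33.  67.] [517. -74.  11.] [715. 118. 930.]
pointer_tip 0.5 [259. 162. 315. 200.] [704.  43. 135.] [517.  21.  -3.] [748. 111. 930.]
checker_center 0.7 [349. 354. 371. 379.] [411. -45.  11.] [394. -62.  -2.] [517.  21. 930.]
checker_center 0.65 [310. 289. 328. 304.] [524.  20.  31.] [510.   5.  27.] [539.  35. 930.]
checker_center 0.63 [308. 354. 328. 374.] [416.  23.  10.] [398.   6.  -2.] [517.  38. 930.]
dice_cup 0.83 [166. 266. 217. 313.] [547. 228.  46.] [509.  21.  -4.] [589. 277. 930.]
dice_cup 0.49 [306. 128. 331. 159.] [791.  12.   3.] [768.  -9.  -4.] [819.  32.  27.]
dice_cup 0.46 [238. 157. 262. 182.] [748. 129.   3.] [517.  21.  -4.] [
[... 730 characters left out ...]
7. 249.] [695.  79. 103.] [109.  33.  68.] [712. 633. 996.]
checker_center 0.73 [382. 296. 397. 315.] [416.  24.  11.] [400.  -2.  -4.] [434.  40.  17.]
checker_center 0.65 [335. 262. 352. 277.] [523.  22.  31.] [507.   5.  23.] [540.  38.  37.]
checker_center 0.54 [405. 275. 420. 293.] [410. -43.  10.] [395. -75.  -5.] [430. -27.  17.]
dice_cup 0.58 [250. 298. 286. 352.] [547. 216.  59.] [109. 138.  -2.] [629. 633. 996.]
dice_cup 0.54 [350. 217. 368. 254.] [542. -61.  35.] [ 109. -102.   15.] [566. 633. 996.]
block_plane 0.65 [322. 160. 393. 183.] [ 671. -229.   19.] [ 606. -299.   -1.] [ 740. -166.   49.]
corner_a 0.7 [214. 242. 236. 264.] [752. 128.   5.] [109.  96.  -4.] [784. 633. 996.]
```

View pics/top.png

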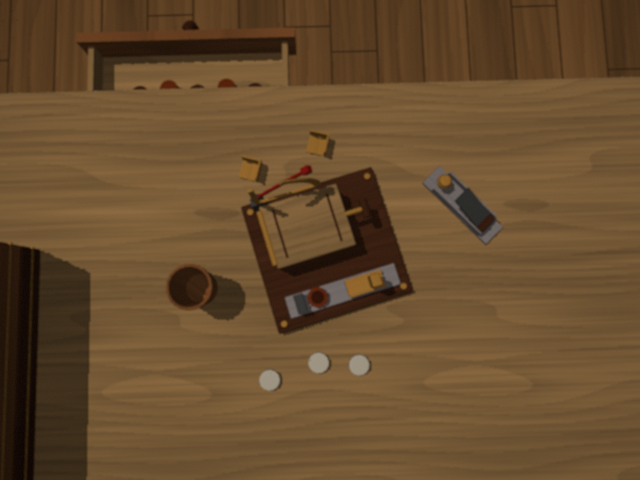

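View pics/side.png

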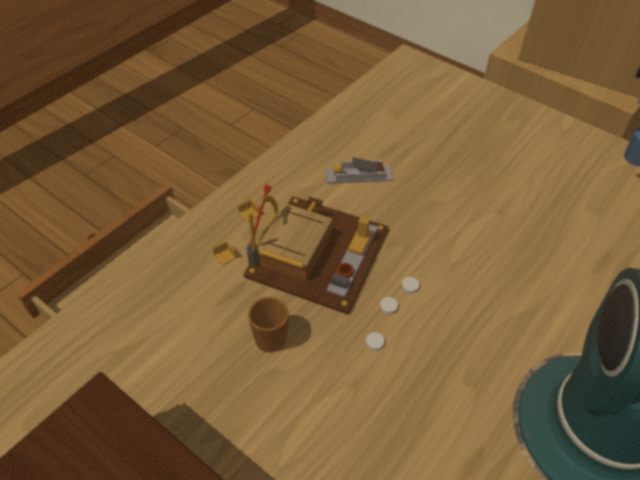

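The top view shows the gauge centred at about (327,252), with the jaw post at (376,282), brown checker (318,297), anvil (302,302), crossbar (370,211) and red tip (305,171). Checker candidates are the brown one at (318,297), which is on the bed, and white look-alikes at (319,363), (359,365) and (269,380). I choose the brown one. Next I fit the gauge pose and take a close crop.

```bash
python3 - <<'E'
from h import *
T=np.load("top.npz");S=np.load("side.npz")
W=cloud("top",T["d"]);V=cloud("side",S["d"])
hsv=cv2.cvtColor(T["a"],cv2.COLOR_RGB2HSV)
m=(T["d"]>0)&(W[...,2]>9)&(W[...,2]<130)&(np.hypot(W[...,0]-604,W[...,1]-5)<175)
n,l,st,_=cv2.connectedComponentsWithStats(m.astype(np.uint8)); k=1+np.argmax(st[1:,4])
P=W[(l==k)&(W[...,2]<24)][:,:2].astype(np.float32); r=cv2.minAreaRect(P); print(r)
# pins: back-project to z=15
K,R,t=cam("top"); C=-R.T@t
def ray(u,v,z):
    q=R.T@np.linalg.inv(K)@[u,v,1]; return C+q*(z-C[2])/q[2]
pins=np.array([ray(*p,16) for p in((250,212),(367,176),(404,286),(284,324))]); print(pins.round(1), pins.mean(0))
c=pins.mean(0)[:2]; d=(pins[0]-pins[1]+pins[3]-pins[2])[:2]; yaw=np.arctan2(d[1],d[0])-np.pi/2; print("yaw",np.degrees(yaw))
G=np.array([[np.cos(yaw),np.sin(yaw)],[-np.sin(yaw),np.cos(yaw)]])
def loc(p): return np.c_[(p[:,:2]-c)@G.T,p[:,2]]
for nm,I,X in(("top",T,W),("side",S,V)):
    h=cv2.cvtColor(I["a"],cv2.COLOR_RGB2HSV); L=loc(X.reshape(-1,3)).reshape(X.shape)
    near=(I["d"]>0)&(np.abs(L[...,0])<150)&(np.abs(L[...,1])<150)
    red=near&((h[...,0]<6)|(h[...,0]>174))&(h[...,1]>200)&(L[...,2]>75)&(I["a"][...,0]>90)
    print(nm,"red",red.sum()); p=L[red]; print(p[np.argsort(p[:,2])][::max(1,len(p)//14)].round())
    for a,(x0,x1,y0,y1,z0,z1) in dict(post=(-95,-55,-110,20,60,95),block=(-95,-55,-110,20,28,40),checker=(-95,-55,0,50,28,36),anvil=(-95,-55,40,100,35,45),bar=(20,60,-105,-70,50,85),cover=(-30,100,-75,110,60,80)).items():
        q=L[near&(L[...,0]>x0)&(L[...,0]<x1)&(L[...,1]>y0)&(L[...,1]<y1)&(L[...,2]>z0)&(L[...,2]<z1)]
        if len(q): print(a,len(q),np.percentile(q,[3,50,97],axis=0).round().tolist())
cr=cv2.resize(T["a"][150:345,230:425],(800,600)[1:]*2 if 0 else (600,600),interpolation=cv2.INTER_CUBIC); save("pics/crop.png",cr)
E
```

```text
((604.8720092773438, 3.6571807861328125), (225.0520477294922, 235.17410278320312), 15.724433898925781)
[[ 670.8  130.7   16. ]
 [ 727.2  -69.7   16. ]
 [ 538.4 -124.1   16. ]
 [ 481.7   77.3   16. ]] [604.54676064   3.5521898   16.        ]
yaw 15.732903026042653
top red 87
[[108.  77.  76.]
 [109.  68.  83.]
 [109.  59.  90.]
 [108.  52.  99.]
 [108.  45. 106.]
 [110.  15. 131.]
 [109.  13. 133.]
 [108.   7. 143.]
 [111.   4. 146.]
 [107.   3. 147.]
 [105.   2. 148.]
 [109.   0. 150.]
 [113.  -1. 151.]
 [108.  -2. 152.]
 [105.  -3. 154.]]
post 146 [[-84.0, -64.0, 66.0], [-75.0, -56.0, 79.0], [-65.0, -49.0, 82.0]]
block 529 [[-89.0, -72.0, 30.0], [-75.0, -35.0, 34.0], [-60.0, -13.0, 36.0]]
checker 283 [[-87.0, 23.0, 29.0], [-72.0, 37.0, 31.0], [-58.0, 49.0, 34.0]]
anvil 179 [[-89.0, 61.0, 35.0], [-74.0, 68.0, 38.0], [-60.0, 75.0, 40.0]]
bar 164 [[26.0, -83.0, 64.0], [40.0, -76.0, 69.0], [55.0, -70.0, 72.0]]
cover 5809 [[-9.0, -44.0, 64.0], [41.0, 22.0, 67.0], [97.0, 87.0, 70.0]]
side red 16
[[108.  35. 116.]
 [107.   7. 145.]
 [110.   5. 145.]
 [112.   2. 147.]
 [111.  -1. 147.]
 [110.   5. 148.]
 [106.   4. 148.]
 [107.   7. 148.]
 [108.   5. 148.]
 [105.   7. 149.]
 [108.   4. 150.]
 [106.   3. 150.]
 [105.   1. 151.]
 [108.  -0. 152.]
 [107.   2. 152.]
 [108.   3. 154.]]
post 128 [[-84.0, -62.0, 62.0], [-76.0, -51.0, 77.0], [-65.0, -47.0, 83.0]]
block 302 [[-89.0, -67.0, 29.0], [-76.0, -33.0, 34.0], [-60.0, -11.0, 38.0]]
checker 167 [[-88.0, 24.0, 28.0], [-73.0, 38.0, 31.0], [-59.0, 49.0, 35.0]]
anvil 122 [[-90.0, 58.0, 35.0], [-75.0, 70.0, 38.0], [-60.0, 78.0, 42.0]]
bar 80 [[26.0, -82.0, 61.0], [40.0, -75.0, 69.0], [55.0, -70.0, 74.0]]
cover 3088 [[-9.0, -47.0, 63.0], [41.0, 27.0, 68.0], [98.0, 90.0, 72.0]]
```

View pics/crop.png

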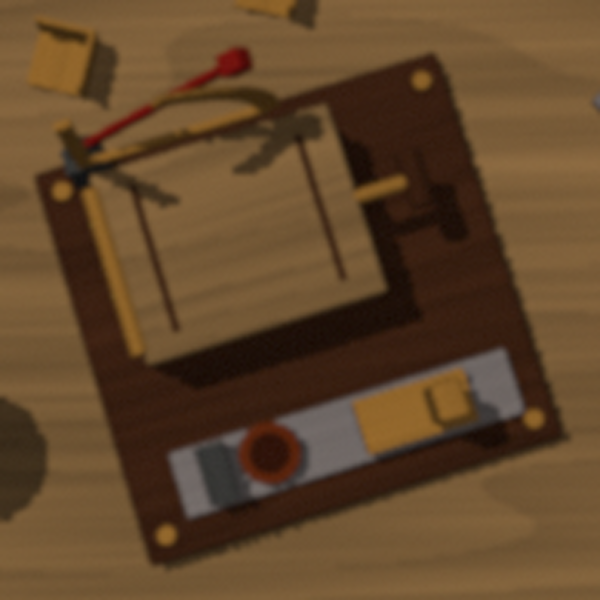

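The fit matches the given sizes: yaw is 15.73° and the rectangle measures 225.05 x 235.2. The crop shows the brown checker at (270,450) beside the anvil at (215,475), and the jaw post at (450,395). The crossbar stem is at (380,190). The pointer angle comes to about 0.765 rad.

```bash
cat >> h.py <<'E'
yaw=np.radians(15.73); c0=np.array([604.8,3.6]); Rz=np.array([[np.cos(yaw),-np.sin(yaw)],[np.sin(yaw),np.cos(yaw)]])
def wl(x,y,z): return np.r_[c0+Rz@[x,y],z]
def lw(p): return np.r_[Rz.T@(np.array(p[:2])-c0),p[2]]
E
python3 - <<'E'
from h import *
s=read_state(); p=np.array(s["eef_pos"]); R=cv2.Rodrigues(np.array(s["eef_rot"],float))[0]
print(s["time_s"],p,R.round(3).tolist(),s["opening"],s["ft_force"])
print("tool y angle",np.degrees(np.arctan2(R[1,1],R[0,1])))
for n,q in dict(above=wl(-75,-57,140),jaw=wl(-75,-57,45),shut=wl(-75,-17,45),bar=wl(40,-77,45)).items(): print(n,q.round(1),((q-p)/40).round(2))
print(wl(0,10,0)-wl(0,0,0))
E
```

```text
1.0 [ 243.83851026 -575.45699781  231.25790696] [[0.921, 0.39, -0.0], [0.39, -0.921, 0.0], [-0.0, -0.0, -1.0]] 85.35445384343626 [ 0.17268718  0.30766966 -0.62286066]
tool y angle -67.0361028649256
above [548.1 -71.6 140. ] [ 7.61 12.6  -2.28]
jaw [548.1 -71.6  45. ] [ 7.61 12.6  -4.66]
shut [537.2 -33.1  45. ] [ 7.33 13.56 -4.66]
bar [664.2 -59.7  45. ] [10.51 12.89 -4.66]
[-2.71104473  9.62549928  0.        ]
```

Request:
{"method": "carry_out", "body": {
  "steps": [
    {"translation":[0.36,0.6,0],"dr":[0,0,1],"fingers":-0.3},
    {"translation":[0.36,0.6,0],"dr":[0,0,1],"fingers":-0.3},
    {"translation":[0.36,0.6,0],"dr":[0,0,1],"fingers":-0.3},
    {"translation":[0.36,0.6,0],"dr":[0,0,1],"fingers":-0.3},
    {"translation":[0.36,0.6,0],"dr":[0,0,1],"fingers":-0.3},
    {"translation":[0.36,0.6,0],"dr":[0,0,1],"fingers":-0.3},
    {"translation":[0.36,0.6,0],"dr":[0,0,1],"fingers":-0.3},
    {"translation":[0.36,0.6,0],"dr":[0,0,1],"fingers":-0.3}
  ]
}}

```text
time_s: 2.0
eef_pos: [360.0, -381.8, 231.3]
eef_rot: [2.784, 1.456, -0.0]
ft_force: [0.9, -0.9, -0.2]
opening: 55.6
grasp_force: 0.0
```

Request:
{"method": "carry_out", "body": {
  "steps": [
    {"translation":[0.36,0.6,0],"dr":[0,0,1],"fingers":-0.3},
    {"translation":[0.36,0.6,0],"dr":[0,0,1],"fingers":-0.3},
    {"translation":[0.36,0.6,0],"dr":[0,0,1],"fingers":-0.3},
    {"translation":[0.36,0.6,0],"dr":[0,0,1],"fingers":-0.3},
    {"translation":[0.36,0.6,0],"dr":[0,0,1],"fingers":-0.3},
    {"translation":[0.36,0.6,0],"dr":[0,0,1],"fingers":-0.3},
    {"translation":[0.36,0.6,0],"dr":[0,0,1],"fingers":-0.3},
    {"translation":[0.36,0.6,0],"dr":[0,0,1],"fingers":-0.3}
  ]
}}

```text
time_s: 3.0
eef_pos: [475.2, -189.8, 231.3]
eef_rot: [-2.275, -2.167, 0.0]
ft_force: [0.4, -0.4, -0.1]
opening: 55.5
grasp_force: 0.0
```

Request:
{"method": "carry_out", "body": {
  "steps": [
    {"translation":[0.36,0.6,-0.4],"dr":[0,0,1],"fingers":-0.3},
    {"translation":[0.36,0.6,-0.5],"dr":[0,0,1],"fingers":-0.3},
    {"translation":[0.36,0.6,-0.5],"dr":[0,0,1],"fingers":-0.3},
    {"translation":[0.36,0.6,-0.5],"dr":[0,0,1],"fingers":-0.3},
    {"translation":[0.41,0.6,-0.4],"dr":[0,0,0.7],"fingers":-0.3},
    {"translation":[0,0,0],"dr":[0,0,0],"fingers":-0.3},
    {"translation":[0,0,0],"dr":[0,0,0],"fingers":-0.3}
  ]
}}

```text
time_s: 3.88
eef_pos: [548.3, -71.3, 139.3]
eef_rot: [-1.895, -2.505, 0.0]
ft_force: [0.8, -0.7, 0.7]
opening: 55.6
grasp_force: 0.0
```

```bash
cat > st.py <<'E'
from h import *
s=read_state(); p=np.array(s["eef_pos"]); R=cv2.Rodrigues(np.array(s["eef_rot"],float))[0]
print(round(s["time_s"],2),"world",p.round(1),"local",lw(p).round(1),"yang",np.degrees(np.arctan2(R[1,1],R[0,1])).round(2),"tz",R[:,2].round(3),"open",round(s["opening"],1),"grip",s["grasp_force"],"ft local",lw(np.array(s["ft_force"])+np.r_[c0,0]).round(1))
E
python3 st.py
```

```text
3.88 world [548.3 -71.3 139.3] local [-74.7 -56.8 139.3] yang 15.79 tz [-0. -0. -1.] open 55.6 grip 0.0 ft local [ 0.6 -0.9  0.7]
```

Request:
{"method": "carry_out", "body": {
  "steps": [
    {"translation":[0,0,-0.6],"dr":[0,0,0],"fingers":-0.3},
    {"translation":[0,0,-0.6],"dr":[0,0,0],"fingers":-0.3},
    {"translation":[0,0,-0.6],"dr":[0,0,0],"fingers":-0.3},
    {"translation":[0,0,-0.54],"dr":[0,0,0],"fingers":-0.3},
    {"translation":[0,0,0],"dr":[0,0,0],"fingers":1},
    {"translation":[0,0,0],"dr":[0,0,0],"fingers":1},
    {"translation":[0,0,0],"dr":[0,0,0],"fingers":1},
    {"translation":[0,0,0],"dr":[0,0,0],"fingers":1}
  ]
}}

```text
time_s: 4.88
eef_pos: [548.8, -71.8, 46.8]
eef_rot: [1.895, 2.503, 0.0]
ft_force: [-2.2, -0.5, 8.4]
opening: 18.9
grasp_force: 59.2
```

```bash
python3 st.py
```

```text
4.88 world [548.8 -71.8  46.8] local [-74.3 -57.4  46.8] yang 15.74 tz [ 0.001 -0.001 -1.   ] open 18.9 grip 59.1565865278244 ft local [-2.2  0.1  8.4]
```

Request:
{"method": "carry_out", "body": {
  "steps": [
    {"translation":[0,0,0.03],"dr":[0,0,0],"fingers":1},
    {"translation":[-0.04,0.145,0],"dr":[0,0,0],"fingers":1},
    {"translation":[-0.04,0.145,0],"dr":[0,0,0],"fingers":1},
    {"translation":[-0.04,0.145,0],"dr":[0,0,0],"fingers":1},
    {"translation":[-0.04,0.145,0],"dr":[0,0,0],"fingers":1},
    {"translation":[-0.04,0.145,0],"dr":[0,0,0],"fingers":1},
    {"translation":[0,0,0],"dr":[0,0,0],"fingers":1},
    {"translation":[0,0,0],"dr":[0,0,0],"fingers":1}
  ]
}}

```text
time_s: 5.88
eef_pos: [540.3, -42.1, 47.0]
eef_rot: [-1.895, -2.505, -0.001]
ft_force: [3.6, 2.1, -6.4]
opening: 19.2
grasp_force: 61.4
```

```bash
python3 st.py
```

```text
5.88 world [540.3 -42.1  47. ] local [-74.4 -26.5  47. ] yang 15.79 tz [ 0.  0. -1.] open 19.2 grip 61.43373727798462 ft local [ 4.   1.  -6.4]
```

Request:
{"method": "carry_out", "body": {
  "steps": [
    {"translation":[-0.02,0.06,-0.01],"dr":[0,0,0],"fingers":1},
    {"translation":[-0.02,0.06,0],"dr":[0,0,0],"fingers":1},
    {"translation":[-0.01,0.024,0],"dr":[0,0,0],"fingers":1},
    {"translation":[0,0,0],"dr":[0,0,0],"fingers":1},
    {"translation":[0,0,0],"dr":[0,0,0],"fingers":1}
  ]
}}

```text
time_s: 6.5
eef_pos: [538.7, -36.5, 46.8]
eef_rot: [1.895, 2.505, 0.001]
ft_force: [4.8, 1.2, 5.3]
opening: 19.1
grasp_force: 62.9
```

```bash
python3 st.py
```

```text
6.5 world [538.7 -36.5  46.8] local [-74.5 -20.7  46.8] yang 15.77 tz [ 0.001  0.    -1.   ] open 19.1 grip 62.883760929107666 ft local [ 4.9 -0.1  5.3]
```

Request:
{"method": "carry_out", "body": {
  "steps": [
    {"translation":[-0.007,0.024,0],"dr":[0,0,0],"fingers":1},
    {"translation":[-0.007,0.024,0],"dr":[0,0,0],"fingers":1},
    {"translation":[0,0,0],"dr":[0,0,0],"fingers":1},
    {"translation":[0,0,0],"dr":[0,0,0],"fingers":1}
  ]
}}

```text
time_s: 7.0
eef_pos: [538.4, -35.1, 46.9]
eef_rot: [1.895, 2.504, 0.001]
ft_force: [6.7, -1.5, 5.0]
opening: 19.2
grasp_force: 62.8
```

```bash
python3 st.py
```

```text
7.0 world [538.4 -35.1  46.9] local [-74.4 -19.2  46.9] yang 15.75 tz [ 0.001 -0.    -1.   ] open 19.2 grip 62.83027410507202 ft local [ 6.  -3.3  5. ]
```

Request:
{"method": "carry_out", "body": {
  "steps": [
    {"translation":[-0.004,0.024,0],"dr":[0,0,0],"fingers":1},
    {"translation":[0,0,0],"dr":[0,0,0],"fingers":1},
    {"translation":[0,0,0],"dr":[0,0,0],"fingers":1}
  ]
}}

```text
time_s: 7.38
eef_pos: [538.3, -34.9, 46.9]
eef_rot: [1.896, 2.503, -0.0]
ft_force: [7.2, -6.6, 4.2]
opening: 19.0
grasp_force: 62.9
```

```bash
python3 st.py
```

```text
7.38 world [538.3 -34.9  46.9] local [-74.5 -19.1  46.9] yang 15.71 tz [ 0.001 -0.001 -1.   ] open 19.0 grip 62.85370230674744 ft local [ 5.1 -8.3  4.2]
```

Request:
{"method": "carry_out", "body": {
  "steps": [
    {"translation":[-0.004,0.017,0],"dr":[0,0,0],"fingers":1},
    {"translation":[0,0,0],"dr":[0,0,0],"fingers":1},
    {"translation":[0,0,0],"dr":[0,0,0],"fingers":1},
    {"translation":[0,0,0],"dr":[0,0,0],"fingers":1},
    {"translation":[0,0,0],"dr":[0,0,0],"fingers":1},
    {"translation":[0,0,0],"dr":[0,0,0],"fingers":1},
    {"translation":[0,0,0],"dr":[0,0,0],"fingers":1}
  ]
}}

```text
time_s: 8.25
eef_pos: [538.3, -34.9, 46.9]
eef_rot: [1.896, 2.502, -0.001]
ft_force: [8.4, -9.3, 3.9]
opening: 19.1
grasp_force: 62.8
```

```bash
python3 st.py
```

```text
8.25 world [538.3 -34.9  46.9] local [-74.5 -19.   46.9] yang 15.68 tz [ 0.002 -0.002 -1.   ] open 19.1 grip 62.75785446166992 ft local [  5.5 -11.2   3.9]
```

Request:
{"method": "carry_out", "body": {
  "steps": [
    {"translation":[0.007,-0.025,0],"dr":[0,0,0],"fingers":-0.3},
    {"translation":[0.007,-0.025,0],"dr":[0,0,0],"fingers":-0.3},
    {"translation":[0,0,0],"dr":[0,0,0],"fingers":-0.3},
    {"translation":[0,0,0.3],"dr":[0,0,0],"fingers":-0.3},
    {"translation":[0,0,0.7],"dr":[0,0,0],"fingers":-0.3},
    {"translation":[0,0,0.8],"dr":[0,0,0],"fingers":-0.3},
    {"translation":[0,0,0.7],"dr":[0,0,0],"fingers":-0.3},
    {"translation":[0,0,0],"dr":[0,0,0],"fingers":-0.3}
  ]
}}

```text
time_s: 9.25
eef_pos: [539.0, -35.0, 149.1]
eef_rot: [1.894, 2.503, 0.003]
ft_force: [0.2, -0.3, -1.0]
opening: 55.6
grasp_force: 0.0
```

```bash
python3 - <<'E'
from h import *
exec(open("st.py").read())
print(((wl(40,-77,145.5)-p)/40).round(3))
E
```

```text
9.25 world [539.  -35.  149.1] local [-73.8 -19.3 149.1] yang 15.77 tz [ 0.004 -0.001 -1.   ] open 55.6 grip 0.0 ft local [ 0.1 -0.3 -1. ]
[ 3.13  -0.616 -0.089]
```

Request:
{"method": "carry_out", "body": {
  "steps": [
    {"translation":[0.6,-0.12,0],"dr":[0,0,0],"fingers":-0.3},
    {"translation":[0.6,-0.12,0],"dr":[0,0,0],"fingers":-0.3},
    {"translation":[0.6,-0.12,0],"dr":[0,0,0],"fingers":-0.3},
    {"translation":[0.6,-0.12,0],"dr":[0,0,0],"fingers":-0.3},
    {"translation":[0.6,-0.12,0],"dr":[0,0,0],"fingers":-0.3},
    {"translation":[0.13,-0.02,-0.09],"dr":[0,0,0],"fingers":-0.3},
    {"translation":[0,0,0],"dr":[0,0,0],"fingers":-0.3},
    {"translation":[0,0,0],"dr":[0,0,0],"fingers":-0.3}
  ]
}}

```text
time_s: 10.25
eef_pos: [662.4, -59.7, 142.8]
eef_rot: [-1.895, -2.505, 0.001]
ft_force: [-1.4, -0.6, 0.1]
opening: 55.3
grasp_force: 0.0
```

```bash
python3 - <<'E'
from h import *
exec(open("st.py").read())
for c in("top","side"):
    a,d=grab_frame(c); W=cloud(c,d); L=W.copy(); L[...,:2]=(W[...,:2]-c0)@Rz; x,y,z=L[...,0],L[...,1],L[...,2]
    for n,m in dict(post=(abs(x+75)<20)&(y>-90)&(y<10)&(z>60)&(z<95),block=(abs(x+75)<12)&(y>0)&(y<50)&(z>28)&(z<37),anvil=(abs(x+75)<12)&(y>50)&(y<90)&(z>35)&(z<44)).items():
        q=L[m&(d>0)]
        if len(q): print(c,n,len(q),np.percentile(q,[3,50,97],axis=0).round().tolist())
    uv=proj(c,wl(10,0,40))[0].astype(int); save(f"pics/b_{c}.png",cv2.resize(a[uv[1]-100:uv[1]+100,uv[0]-120:uv[0]+120],(720,600),interpolation=cv2.INTER_CUBIC))
E
```

```text
10.25 world [662.4 -59.7 142.8] local [ 38.3 -76.6 142.8] yang 15.78 tz [-0.001 -0.    -1.   ] open 55.3 grip 0.0 ft local [-1.6 -0.2  0.1]
top post 140 [[-84.0, -26.0, 71.0], [-75.0, -18.0, 79.0], [-66.0, -11.0, 82.0]]
top block 420 [[-86.0, 1.0, 29.0], [-75.0, 24.0, 32.0], [-64.0, 48.0, 36.0]]
top anvil 140 [[-86.0, 60.0, 35.0], [-75.0, 68.0, 38.0], [-64.0, 75.0, 41.0]]
side post 131 [[-84.0, -26.0, 61.0], [-76.0, -13.0, 77.0], [-66.0, -9.0, 83.0]]
side block 226 [[-86.0, 2.0, 29.0], [-75.0, 26.0, 33.0], [-64.0, 48.0, 36.0]]
side anvil 88 [[-86.0, 60.0, 36.0], [-75.0, 69.0, 39.0], [-64.0, 77.0, 42.0]]
```

View pics/b_side.png

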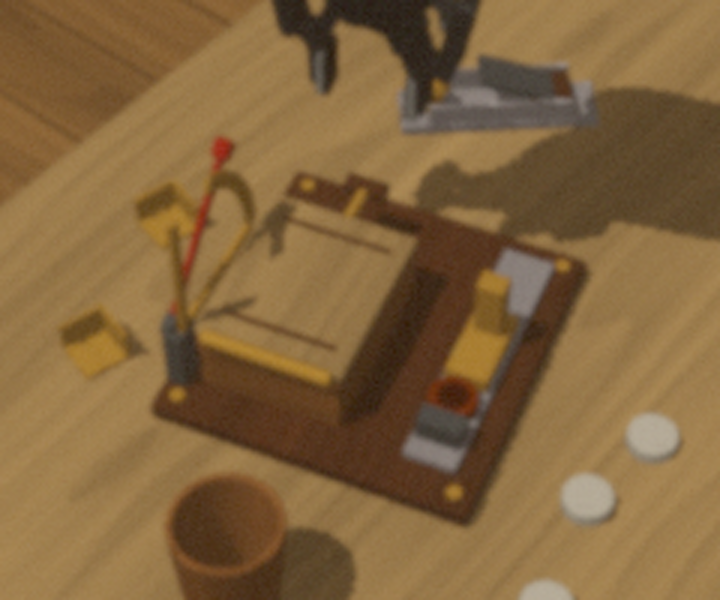

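The side crop shows the jaw block touching the checker at (455,395), which sits against the anvil at (442,425). Next I descend on the crossbar.

Request:
{"method": "carry_out", "body": {
  "steps": [
    {"translation":[0.04,0.01,-0.6],"dr":[0,0,0],"fingers":-0.3},
    {"translation":[0,0,-0.6],"dr":[0,0,0],"fingers":-0.3},
    {"translation":[0,0,-0.6],"dr":[0,0,0],"fingers":-0.3},
    {"translation":[0,0,-0.7],"dr":[0,0,0],"fingers":-0.3},
    {"translation":[0,0,0],"dr":[0,0,0],"fingers":1},
    {"translation":[0,0,0],"dr":[0,0,0],"fingers":1},
    {"translation":[0,0,0],"dr":[0,0,0],"fingers":1},
    {"translation":[0,0,0],"dr":[0,0,0],"fingers":1}
  ]
}}

```text
time_s: 11.35
eef_pos: [664.8, -59.3, 43.5]
eef_rot: [1.895, 2.505, 0.0]
ft_force: [-2.1, 1.5, -2.2]
opening: 28.5
grasp_force: 59.3
```

```bash
python3 - <<'E'
from h import *
exec(open("st.py").read())
a0=0
for a in np.linspace(0,.765,13)[1:]:
    f=lambda a:wl(40,85-162*np.cos(a),64+162*np.sin(a))
    print(round(a,3),((f(a)-f(a0))/40).round(3)); a0=a
print((f(.765)-f(0)).round(1))
E
```

```text
11.35 world [664.8 -59.3  43.5] local [ 40.7 -76.9  43.5] yang 15.77 tz [ 0.  0. -1.] open 28.5 grip 59.25167620182037 ft local [-1.6  2.  -2.2]
0.064 [-0.002  0.008  0.258]
0.128 [-0.007  0.024  0.257]
0.191 [-0.011  0.039  0.255]
0.255 [-0.015  0.055  0.252]
0.319 [-0.02   0.07   0.248]
0.382 [-0.024  0.085  0.242]
0.446 [-0.028  0.1    0.236]
0.51 [-0.032  0.114  0.229]
0.574 [-0.036  0.128  0.221]
0.638 [-0.04   0.141  0.212]
0.701 [-0.043  0.154  0.202]
0.765 [-0.047  0.166  0.192]
[-12.2  43.4 112.2]
```

Request:
{"method": "carry_out", "body": {
  "steps": [
    {"translation":[0,0.01,0.26],"dr":[0,0,0],"fingers":1},
    {"translation":[-0.01,0.02,0.26],"dr":[0,0,0],"fingers":1},
    {"translation":[-0.01,0.04,0.26],"dr":[0,0,0],"fingers":1},
    {"translation":[-0.02,0.06,0.25],"dr":[0,0,0],"fingers":1},
    {"translation":[-0.02,0.07,0.25],"dr":[0,0,0],"fingers":1},
    {"translation":[-0.02,0.08,0.24],"dr":[0,0,0],"fingers":1},
    {"translation":[0,0,0],"dr":[0,0,0],"fingers":1}
  ]
}}

```text
time_s: 12.22
eef_pos: [661.5, -48.2, 104.3]
eef_rot: [1.895, 2.505, -0.0]
ft_force: [2.9, 1.1, -7.4]
opening: 28.7
grasp_force: 59.9
```

```bash
python3 st.py
```

```text
12.22 world [661.5 -48.2 104.3] local [ 40.6 -65.2 104.3] yang 15.78 tz [ 0. -0. -1.] open 28.7 grip 59.907506704330444 ft local [ 3.1  0.3 -7.4]
```

Holding well; on to the mark.

Request:
{"method": "carry_out", "body": {
  "steps": [
    {"translation":[-0.03,0.1,0.24],"dr":[0,0,0],"fingers":1},
    {"translation":[-0.03,0.11,0.23],"dr":[0,0,0],"fingers":1},
    {"translation":[-0.04,0.13,0.22],"dr":[0,0,0],"fingers":1},
    {"translation":[-0.04,0.14,0.21],"dr":[0,0,0],"fingers":1},
    {"translation":[-0.04,0.15,0.2],"dr":[0,0,0],"fingers":1},
    {"translation":[-0.05,0.17,0.19],"dr":[0,0,0],"fingers":1},
    {"translation":[0,0,0],"dr":[0,0,0],"fingers":1},
    {"translation":[0,0,0],"dr":[0,0,0],"fingers":1}
  ]
}}

```text
time_s: 13.22
eef_pos: [652.6, -16.8, 155.3]
eef_rot: [1.896, 2.504, 0.0]
ft_force: [6.0, -1.3, -7.2]
opening: 28.6
grasp_force: 60.0
```

```bash
python3 - <<'E'
from h import *
exec(open("st.py").read())
l=lw(p); print("angle from tcp",np.arctan2(l[2]+20.5-64,85-l[1]), np.hypot(l[2]+20.5-64,85-l[1]))
for c in("top","side"):
    a,d=grab_frame(c); W=cloud(c,d); L=W.copy(); L[...,:2]=(W[...,:2]-c0)@Rz; x,y,z=L[...,0],L[...,1],L[...,2]
    # cover top/any face: plane fit
    m=(d>0)&(x>-8)&(x<88)&(y>-8)&(y<70)&(abs(np.arctan2(z-66,85-y)-.77)<.2)
    q=L[m]; 
    if len(q)>30:
        k=np.polyfit(q[:,1],q[:,2],1); r=q[:,2]-np.polyval(k,q[:,1]); q=q[abs(r)<4]; k=np.polyfit(q[:,1],q[:,2],1)
        print(c,"cover",len(q),"angle",np.arctan(-k[0]),"z at y=85",np.polyval(k,85))
    h=cv2.cvtColor(a,cv2.COLOR_RGB2HSV)
    rd=(d>0)&((h[...,0]<6)|(h[...,0]>174))&(h[...,1]>190)&(a[...,0]>80)&(x>95)&(x<120)&(abs(y)<100)&(z>75)
    q=L[rd]; rr=np.hypot(q[:,1]-85,q[:,2]-64); th=np.arctan2(q[:,2]-64,85-q[:,1])
    tip=rr>108
    print(c,"pointer n",len(q),"arm",np.median(th[~tip]) if (~tip).any() else None,"tip",np.median(th[tip]),(~tip).sum(),tip.sum(), "r",np.percentile(rr[tip],[10,50,90]),"perp arm",np.polyfit(rr,rr*th,1) )
    uv=proj(c,wl(60,20,100))[0].astype(int); save(f"pics/c_{c}.png",cv2.resize(a[uv[1]-80:uv[1]+80,uv[0]-100:uv[0]+100],(750,600),interpolation=cv2.INTER_CUBIC))
E
```

```text
13.22 world [652.6 -16.8 155.3] local [ 40.5 -32.6 155.3] yang 15.74 tz [ 0.001 -0.    -1.   ] open 28.6 grip 60.03308951854706 ft local [ 5.4 -2.9 -7.2]
angle from tcp 0.7601030186495988 162.21687643954183
top cover 2344 angle 0.7369292056407226 z at y=85 68.8938892566373
  return _methods._mean(a, axis=axis, dtype=dtype,
  ret = ret.dtype.type(ret / rcount)
Traceback (most recent call last):
IndexError: index -1 is out of bounds for axis 0 with size 0
```

```bash
python3 - <<'E'
from h import *
import itertools
for nm in("top","side"):
    I=np.load(nm+".npz"); a=I["a"]; h=cv2.cvtColor(a,cv2.COLOR_RGB2HSV)
    u0=proj(nm,wl(108,5,145))[0].astype(int)
    rd=((h[...,0]<8)|(h[...,0]>172))&(h[...,1]>170)&(a[...,0]>80)
    w=np.zeros_like(rd); w[u0[1]-45:u0[1]+45,u0[0]-60:u0[0]+60]=1; rd&=w
    v,u=np.nonzero(rd); uv=np.c_[u,v].astype(float)
    # direction fit: centreline of arm pixels + tip from hinge
    res=[]
    for t in np.arange(.5,.96,.01):
        P=np.array([wl(108+i*6,85-r*np.cos(t)+s*6*np.sin(t),64+r*np.sin(t)+s*6*np.cos(t)) for i,r,s in itertools.product((-1,1),(111,125),(-1,1))])
        H=cv2.convexHull((proj(nm,P)*8).astype(np.float32)).astype(np.int32)
        M=np.zeros((3840,5120),np.uint8); cv2.fillConvexPoly(M,H,255); M=cv2.resize(M,(640,480),interpolation=cv2.INTER_AREA)/255.
        hc=np.array([(M*np.arange(640)).sum()/M.sum(),(M*np.arange(480)[:,None]).sum()/M.sum()])-0
        near=uv[np.hypot(*(uv-hc).T)<7]; n=(M*rd).sum()/(M.sum()+1e-9)
        L=proj(nm,np.array([wl(108,85-r*np.cos(t),64+r*np.sin(t)) for r in np.linspace(25,118,60)]))
        dist=np.sqrt(((uv[:,None]-L[None])**2).sum(-1)).min(1).mean()
        res.append((round(t,2),round(n,2),round(dist,2)))
    print(nm,len(uv),[r for r in res if .6<r[0]<.9])
E
python3 - <<'E'
from h import *
a,d=grab_frame("side"); uv=proj("side",wl(60,20,100))[0].astype(int); save(f"pics/c_side.png",cv2.resize(a[uv[1]-80:uv[1]+80,uv[0]-100:uv[0]+100],(750,600),interpolation=cv2.INTER_CUBIC))
W=cloud("side",d); L=W.copy(); L[...,:2]=(W[...,:2]-c0)@Rz; x,y,z=L[...,0],L[...,1],L[...,2]
q=L[(d>0)&(x>-8)&(x<88)&(y>-8)&(y<70)&(abs(np.arctan2(z-66,85-y)-.77)<.2)]
for _ in range(3):
    k=np.polyfit(q[:,1],q[:,2],1); q=q[abs(q[:,2]-np.polyval(k,q[:,1]))<5]
print("side cover",len(q),np.arctan(-k[0]))
E
```

```text
top 151 [(np.float64(0.61), np.float64(0.11), np.float64(3.7)), (np.float64(0.62), np.float64(0.14), np.float64(3.56)), (np.float64(0.63), np.float64(0.17), np.float64(3.43)), (np.float64(0.64), np.float64(0.2), np.float64(3.29)), (np.float64(0.65), np.float64(0.23), np.float64(3.15)), (np.float64(0.66), np.float64(0.26), np.float64(3.0)), (np.float64(0.67), np.float64(0.29), np.float64(2.87)), (np.float64(0.68), np.float64(0.32), np.float64(2.73)), (np.float64(0.69), np.float64(0.36), np.float64(2.6)), (np.float64(0.7), np.float64(0.39), np.float64(2.48)), (np.float64(0.71), np.float64(0.43), np.float64(2.36)), (np.float64(0.72), np.float64(0.46), np.float64(2.26)), (np.float64(0.73), np.float64(0.48), np.float64(2.16)), (np.float64(0.74), np.float64(0.5), np.float64(2.08)), (np.float64(0.75), np.float64(0.51), np.float64(2.02)), (np.float64(0.76), np.float64(0.52), np.float64(1.99)), (np.float64(0.77), np.float64(0.54), np.float64(1.99)), (np.float64(0.78), np.float64(0.54), np.float64(1.99)), (np.float64(0.79), np.float64(0.55), np.float64(2.03)), (np.float64(0.8), np.float64(0.55
[... 1481 characters left out ...]
.float64(0.78), np.float64(0.43), np.float64(0.99)), (np.float64(0.79), np.float64(0.43), np.float64(0.96)), (np.float64(0.8), np.float64(0.43), np.float64(0.96)), (np.float64(0.81), np.float64(0.43), np.float64(1.0)), (np.float64(0.82), np.float64(0.43), np.float64(1.07)), (np.float64(0.83), np.float64(0.42), np.float64(1.16)), (np.float64(0.84), np.float64(0.42), np.float64(1.26)), (np.float64(0.85), np.float64(0.41), np.float64(1.36)), (np.float64(0.86), np.float64(0.4), np.float64(1.49)), (np.float64(0.87), np.float64(0.38), np.float64(1.62)), (np.float64(0.88), np.float64(0.37), np.float64(1.76)), (np.float64(0.89), np.float64(0.35), np.float64(1.91))]
side cover 2438 0.7363887463116923
```

View pics/c_side.png

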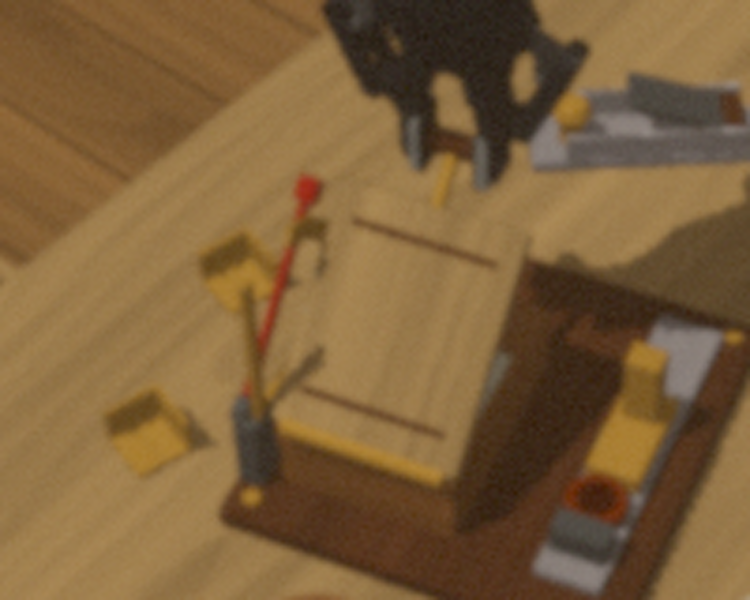

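The side crop shows the gripper holding the crossbar at (450,145) and the pointer tip at (307,190). The jaw is still on the checker at (597,497). The refined pointer angle is about 0.78, against a cover angle of about 0.74–0.76, so I nudge up about 0.03.

Request:
{"method": "carry_out", "body": {
  "steps": [
    {"translation":[-0.012,0.041,0.045],"dr":[0,0,0],"fingers":1},
    {"translation":[-0.012,0.041,0.045],"dr":[0,0,0],"fingers":1},
    {"translation":[0,0,0],"dr":[0,0,0],"fingers":1},
    {"translation":[0,0,0],"dr":[0,0,0],"fingers":1},
    {"translation":[0,0,0],"dr":[0,0,0],"fingers":1},
    {"translation":[0,0,0],"dr":[0,0,0],"fingers":1},
    {"translation":[0,0,0],"dr":[0,0,0],"fingers":1},
    {"translation":[0,0,0],"dr":[0,0,0],"fingers":1}
  ]
}}

```text
time_s: 14.32
eef_pos: [651.7, -13.6, 158.7]
eef_rot: [1.896, 2.504, 0.0]
ft_force: [7.0, -1.2, -8.2]
opening: 28.6
grasp_force: 59.9
```

```bash
python3 - <<'E'
from h import *
exec(open("st.py").read())
l=lw(p); print("angle from tcp",np.arctan2(l[2]+20.5-64,85-l[1]))
for c in("top","side"):
    a,d=grab_frame(c); W=cloud(c,d); L=W.copy(); L[...,:2]=(W[...,:2]-c0)@Rz; x,y,z=L[...,0],L[...,1],L[...,2]
    q=L[(d>0)&(x>-8)&(x<88)&(y>-8)&(y<70)&(abs(np.arctan2(z-66,85-y)-.8)<.2)]
    for _ in range(3):
        k=np.polyfit(q[:,1],q[:,2],1); q=q[abs(q[:,2]-np.polyval(k,q[:,1]))<5]
    print(c,len(q),np.arctan(-k[0]))
    q=L[(d>0)&(abs(x+75)<20)&(y>-90)&(y<10)&(z>60)&(z<95)]; print("post y",np.median(q[:,1]))
E
```

```text
14.32 world [651.7 -13.6 158.7] local [ 40.5 -29.3 158.7] yang 15.73 tz [ 0. -0. -1.] open 28.6 grip 59.90448832511902 ft local [ 6.4 -3.1 -8.2]
angle from tcp 0.7893053324127384
top 2163 0.7645315369473551
post y nan
side 2453 0.7610760862545852
post y -13.57877728219275
  return _methods._mean(a, axis=axis, dtype=dtype,
  ret = ret.dtype.type(ret / rcount)
```

```bash
python3 -c "
from cell import *
print(sign_off())"
```

```text
the job is handed in; nothing more can be done
None
```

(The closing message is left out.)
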